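# Take the last corn cake off the griddle and switch it off

## Robot

A 6-joint arm with a two-finger parallel gripper is mounted at the origin on the work surface. World frame = base frame: x ahead of the robot, y to its left, z up, the work surface at z = 0. Lengths are in mm, angles in rad, forces in N, time in s.
With the tool pointing down it reaches from about 300 to 750 mm from the base axis. Payload 8.5 kg.
Tool frame: the origin (TCP) lies at the very end of the fingers, on their centre line; the grasp point (between the pads) lies behind it (arm.pinch_z is the z of the grasp point in the tool frame, in mm); z points along the fingers, y is the line along which they close (so a half turn about z gives the same grasp; the last joint's range is limited). The gripper opens to 85 mm and grips with 20 to 120 N. Pads are 22 mm wide; open, the fingers measure 114 mm over their backs; the gripper's body (76 mm by 85 mm) begins 54 mm behind the grasp point. The pads swing forward as they close: fully open they stand 13 mm farther back than shut.
Start: joints at [0.912, 0.381, 1.297, -0, 1.464, -0.215], TCP at [236.145, 496.705, 231.322] pointing down, gripper open.
Joint ranges: [-3.11, 3.11], [-0.89, 2.33], [0.22, 2.48], [-1.42, 4.56], [0.17, 2.85], [-2.88, 2.88]. Speed limits (rad/s): [2.39, 2.39, 3.14, 3.14, 3.14, 3.14].

## Interface

Orientations are given as a 3x3 rotation matrix whose columns are the frame's x, y, z axes.
In Python, from station import arm, eyes gives the robot as it stands.
- The arm moves only by the tool step_arm, never from a script. Its argument "rows" is a list of rows, each a list of 4 numbers: the shift along the tool's x, y, z in m, then the turn about the tool's z in rad. A call has 1 to 10 rows; each row shifts and turns the commanded pose from where the row before left it, along the tool's axes as they then stand; what a row does not reach is not made up. A row lasts 1/8 s, in which the tool goes at most 62.5 mm and 10.7 degrees, less where a joint would pass 70% of its speed; a pose out of reach is approached as far as the arm can. A call with a gripper value outside its range is refused whole. "grip" is the finger opening in m, from 0 to 0.0854, set as the call begins (left out, the last holds). The fingers move at their own pace and stop on an object; "newtons" is the grip in N (left out, the last holds). Time passes only in rows, so rows that do not move let the fingers close. It gives the time, the measured TCP pose, the force, the opening and the grip force at its end, in the units of the state.
- arm.observe(): the state, without advancing time (a new reading comes with each control period).
- eyes.snapshot(name): name is "scene" or "top" or "wrist"; returns (picture, depth): 384x512x3 uint8, blue, green, red; 384x512 float32, mm along the optical axis (not along the pixel's ray), 0 where there is no reading.
- eyes.calibration(name): a dict with "camera_matrix" (3x3 intrinsics, pixels), "R" (3x3) and "t" (3): a world point X has camera coordinates R X + t. Camera axes: x right, y down, z forward; pixel columns grow to the right and rows downward; lengths in mm; the calibration is good to about 2 mm. A picture is of the moment at which its call begins: read the wrist's pose just before it. calibration takes no time and is no camera call; for the wrist camera it gives the pose at the moment of the call.
- arm.hand_in(): hands the job in; it is judged then, once.
The state is a dict: "time": time; "q": joint angles; "dq": joint speeds; "tau": joint torques, N m; "tool_pos": TCP position; "tcp_rot": TCP orientation; "wrist_force": force on the tool from outside, world axes, zero at the start; "torque": the same for the moment, N m; "finger_gap": opening from 0.0 (shut) to 1.0 (fully open); "grip_force": force on a finger pad.
Only numpy, scipy, OpenCV 4.12 (cv2) and the standard library are available. Lean on these libraries where they do the work, as an engineer would, in place of code of your own. Each camera call takes 0.05 s, during which the arm holds its last target. There are 200 camera calls.

## Task

The last corn cake is done and crumbles easily: slide the turner under it, letting the griddle's back guard stop it but without crushing it or ramming the blade into the griddle, lift it clear and carry it on the blade to the white plate, and let it down from the blade, not dropped, to lie flat, toasted side up, in the middle of the plate; keep fingers and arm off it. Lay the turner back flat on its steel tray, blade inside the rim, and turn the griddle's knob back until its pointer reads zero. Leave the sauce bottle, salt shaker and ramekin where they stand.

Things in the scene. Friction and masses are not known exactly. Their poses are not given: they have to be found in the camera images.
- griddle: Fixed slim steel griddle, 300 mm deep (x), 360 mm wide (y), on screw feet: it stands 0 to 12 mm higher from one start to the next. Origin: centre of its underside; x points to its back, away from the robot, z up. Its dark level cooking plate is 80 mm above the origin and spans x -73 to 144, y -172 to 172 mm; side guards stand 25 mm above it. Control strip: x -150 to -90, z 65 mm; knob at y 125 mm.
- plate_front (a point): Middle of the cooking plate's front edge, at its height (x -73, z 80 mm in the griddle's frame). The front is open: only the knob stands up there.
- guard_foot (a point): Middle of the griddle's upright back guard, on its inner face at the cooking plate's height (x 144, z 80 mm in the griddle's frame). The guard runs the whole width and stands 50 mm above the plate.
- corn_cake: Firm golden corn cake, toasted spots on top: disc 110 mm across, 15 mm thick, 70 to 140 g. Origin: centre of its underside; z: its axis, up. Underside flat to 106 mm across, then rounded up to full width at 2 to 6 mm height. Lies on the cooking plate, its edge 24 to 55 mm short of the back guard; slides when pushed, friction 0.5 to 0.7, until the guard stops it. Breaks if squeezed with 30 N.
- turner: Loose steel turner, black handle, 240 mm long, 160 g, on the tool tray, handle to the robot. Origin: centre of the blade's underside; x points to the blade's front edge. Blade flat, 100 mm long (x -50 to 50), 90 wide, 2 thick. A cranked shank rises behind it to the straight handle. Left alone it lies stably flat on its blade, handle in the air. Grip firmly (40 to 60 N): it can swing in the grip.
- turner_grip (a point): Point to grip on the turner handle's centre line, at x -112, z 52 mm in the turner's frame. The handle is 24 mm wide (y) with flat sides and 20 mm thick; its centre line rises backwards at 19 degrees from x -78, z 40 to x -187, z 78 mm. Free space below and on both sides.
- turner_tip (a point): Middle of the blade's front edge on its underside, at x 50 mm, z 0 in the turner's frame.
- tool_tray: Fixed shallow metal tray where the turner lies, 260 mm (x) by 200 mm (y) outside, rim 3 mm thick and 14 mm high, floor 3 mm thick. Origin: centre of its underside on the counter; z up.
- plate: Loose round white serving plate on the counter, 216 mm across, 18 mm high, 550 g. Origin: centre of its underside. Its flat inner floor, 5 mm above the counter, is about 165 mm across; the rim rises gently around it.
- heat_knob (a joint): Angle (rad) of the griddle's black heat knob about the upright axis. 0: the white pointer line points to the griddle's back (+x), at the red zero mark, against a stop. Grows clockwise seen from above, to 4.71; turning back to zero is anticlockwise. Stiff (0.04 N m), stays where left.
- knob_grip (a point): On the knob's axis at the height to grip its bar, 25 mm above the control strip. The bar is 44 mm long, 15 mm wide; its top is 11 mm above this point, its foot, on a 44 mm round skirt, 16 mm below. It lies along the griddle's x axis at joint 0 and is turned clockwise from it by the joint's angle.
- sauce_bottle: Bystander: loose red sauce bottle with a white cap, 56 mm across, 160 mm high; origin: centre of its underside.
- salt_shaker: Bystander: loose steel salt shaker, 64 mm across, 94 mm high; origin: centre of its underside.
- ramekin: Bystander: loose small white ramekin, 70 mm across, 40 mm high; origin: centre of its underside.
There are look-alikes about, which are no part of the job. Leave any brown look-alike of the plate alone. Leave any blue look-alike of the corn_cake alone.

How it is judged (in metres and radians):
On the way, in this order (a step that is already met when the one before it is completed fails the run):
1. the corn cake is lifted clear of the griddle plate (30 mm or more), carried by the turner alone (contact force between corn_cake and turner above 0.2 N and contact force between corn_cake and griddle below 0.01 N and z of corn_cake in the frame of griddle above 0.11 m), for 0.3 s.
2. the corn cake is let down onto the plate from the turner: it touches the plate while still resting on the blade (contact force between corn_cake and turner above 0.02 N and contact force between corn_cake and plate above 0.02 N).
At the end, for the whole second after the job is handed in: Corn cake at rest flat (0.12 rad) on the plate floor, centre within 30 mm of the plate's; plate level; turner at rest flat (0.12 rad) on the tray floor, blade centre within 85 mm (x), 60 mm (y) of the tray's; knob under 0.1 rad (horizontal distance between corn_cake and plate below 0.03 m and angle between each of corn_cake, turner's own z axis and vertical below 0.12 rad and z of corn_cake in the frame of plate below 0.012 m and linear speed of each of corn_cake, turner below 0.02 m/s and angle between plate's own z axis and vertical below 0.05 rad and value of joint heat_knob below 0.1 rad and x of turner in the frame of tool_tray between -0.085 and 0.085 m and y of turner in the frame of tool_tray between -0.06 and 0.06 m and z of turner in the frame of tool_tray below 0.012 m); the robot touches nothing.
It fails at once if the fingers or arm touch the corn cake (contact force between any of the fingers, the arm and corn_cake above 0.3 N).
It fails at once if the corn cake is crushed: squeezed by the turner or against the griddle with over 30 N (contact force between corn_cake and turner above 30 N or contact force between corn_cake and griddle above 30 N).
It fails at once if the turner is rammed or pressed on the griddle with over 30 N (contact force between turner and griddle above 30 N).
It fails at once if the sauce bottle, salt shaker or ramekin is shifted by 30 mm or tipped (distance of any of sauce_bottle, salt_shaker, ramekin from where it was at the start of the episode above 0.03 m or angle between any of sauce_bottle, salt_shaker, ramekin's own z axis and vertical above 0.3 rad).
It also fails if it takes over 72 s, if anything falls off the work surface, if the arm or the gripper's body presses on something with over 40 N, if the wrist force passes 120 N, or if a joint passes its speed limit or range.

## Working session

There is one attempt and no reset: what is moved stays moved. The work goes in short steps, Python scripts to look and compute and a tool call to move; the robot and the scene stay as the last step left them, time stands still between calls to the robot, and variables do not carry over. Pictures are saved under pics/ and viewed, at most 10 in all, crops included, and the job is handed in when it is done.

Besides the shell and the picture viewer there is one more tool, called as name([rows], argument=value, ...), one row to a line, values as JSON. step_arm: Moves the arm, as the interface text tells. Its arguments: {"type":"object","properties":{"rows":{"type":"array"},"grip":{"type":"number"},"newtons":{"type":"number"}},"required":["rows"]}

```bash
mkdir -p pics; ls
python3 - <<'E'
from station import arm, eyes
import numpy as np, cv2
s=arm.observe();print(s['tool_pos'],s['tcp_rot'],arm.pinch_z,s['time'],s['wrist_force'])
for n in ("scene","top"):
    p,d=eyes.snapshot(n);c=eyes.calibration(n)
    cv2.imwrite(f'pics/{n}0.png',p);np.savez(f'{n}0.npz',p=p,d=d,**{k:np.array(v) for k,v in c.items()})
    print(n,np.round(c['camera_matrix'],1).tolist(),np.round(c['R'],3).tolist(),np.round(c['t'],1))
a=cv2.imread('pics/top0.png')
cv2.imwrite('pics/top0b.png',cv2.resize(a,(800,600),interpolation=cv2.INTER_CUBIC))
E
```

```text
pics
[235.96278991 496.47843012 230.71067677] [[-9.03121859e-01  4.29383350e-01 -9.19716132e-04]
 [ 4.29384209e-01  9.03121163e-01 -1.16897264e-03]
 [ 3.28677712e-04 -1.45063633e-03 -9.99998894e-01]] -18.700000000000003 0.0 [0.10841859 0.01158593 0.69088858]
scene [[376.3, 0.0, 255.0], [0.0, 376.3, 185.4], [0.0, 0.0, 1.0]] [[0.841, 0.541, -0.009], [0.389, -0.617, -0.684], [-0.375, 0.572, -0.729]] [-463.6 -238.2 1763.5]
top [[406.6, 0.0, 252.9], [0.0, 406.6, 191.9], [0.0, 0.0, 1.0]] [[0.001, -1.0, -0.001], [-0.995, -0.0, -0.1], [0.1, 0.001, -0.995]] [-133.6  605.4 1363.8]
```

View pics/top0b.png

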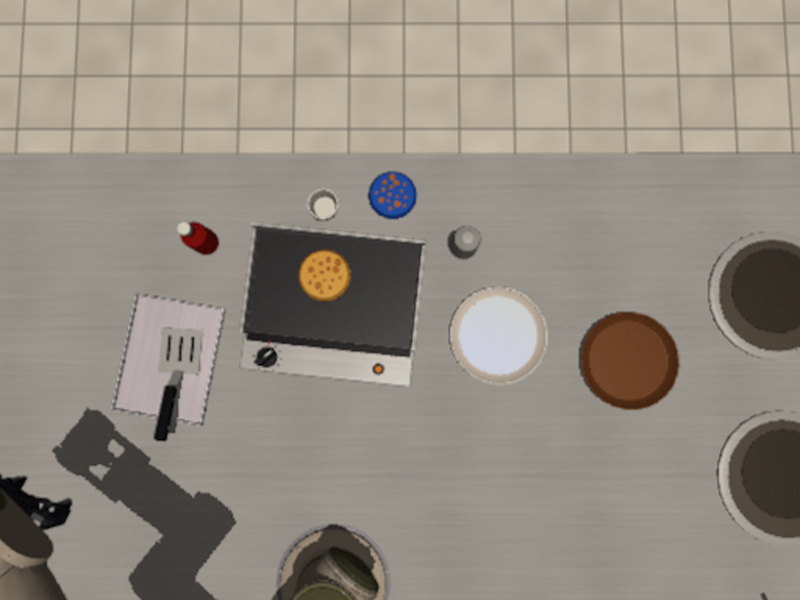

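View pics/scene0.png

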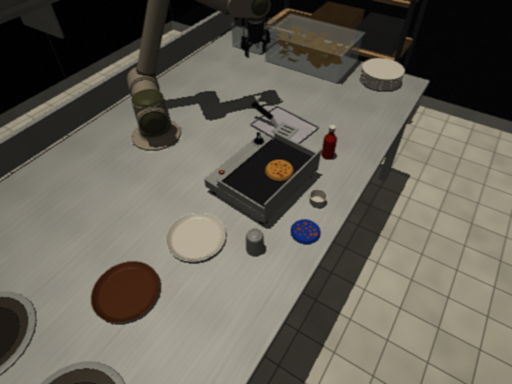

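The top view (800x600) shows the turner on its tray at about (180,350) and the griddle around (333,305), with the cake at (324,275). The knob is at (266,357), the white plate at (498,335), and the blue and brown look-alikes at (392,195) and (629,360). The scene view agrees with this layout.

```bash
cat > h.py <<'E'
import numpy as np, cv2
def load(n):
    z=np.load(n+'.npz'); return z['p'],z['d'],z['camera_matrix'],z['R'],z['t'].ravel()
def ray(uv,z,K,R,t):
    uv=np.atleast_2d(np.asarray(uv,float)); c=-R.T@t
    d=np.c_[uv,np.ones(len(uv))]@np.linalg.inv(K).T@R
    return c+d*((z-c[2])/d[:,2])[:,None]
def cloud(d,K,R,t):
    v,u=np.mgrid[:d.shape[0],:d.shape[1]]
    P=np.stack([u,v,np.ones_like(u)],-1)@np.linalg.inv(K).T*d[...,None]
    return (P-t)@R
def blob(m,k=3):
    m=cv2.morphologyEx(m.astype(np.uint8)*255,cv2.MORPH_OPEN,np.ones((k,k)))
    cs,_=cv2.findContours(m,cv2.RETR_EXTERNAL,cv2.CHAIN_APPROX_NONE)
    return sorted(cs,key=cv2.contourArea,reverse=True)
E
python3 - <<'E'
from h import *
np.set_printoptions(precision=1,suppress=True)
p,d,K,R,t=load('top0'); P=cloud(d,K,R,t)
hsv=cv2.cvtColor(p,cv2.COLOR_BGR2HSV); H,S,V=[hsv[...,i].astype(int) for i in range(3)]
v,u=np.mgrid[:384,:512]
reg=lambda a,b,c,e:(u>a)&(u<b)&(v>c)&(v<e)
tab=P[300:330,300:400][d[300:330,300:400]>0]; print('table z',np.median(tab[:,2]))
# dark plate
m=(V<70)&reg(150,280,135,232)&(S<80)
gp=P[m&(d>0)]; print('plate z',np.percentile(gp[:,2],[5,25,50,75,95]))
c=blob(m)[0]; r=cv2.minAreaRect(c); print('dark rect',r)
m=(S>110)&(H<30)&reg(180,235,150,200); c=blob(m)[0]; e=cv2.fitEllipse(c); print('cake',e, P[...,2][m&(d>0)].mean())
zt=float(np.median(gp[:,2]))
print('cake xy',ray(e[0],zt+10,K,R,t))
print('dark corners',ray(cv2.boxPoints(r),zt,K,R,t))
m=(V>150)&(S<60)&reg(283,355,180,250); c=blob(m)[0]; e=cv2.fitEllipse(c); print('plate',e,ray(e[0],12,K,R,t)); 
for z in (5,18): print(ray([e[0]],z,K,R,t))
# strip height
print('strip z',np.median(P[225:238,195:225,2]))
for n,a in dict(tray=reg(65,150,180,280)).items():
    m=a&(P[...,2]<30)
    print('tray z',np.percentile(P[m][:,2],[10,50,90]))
a=p[180:290,60:290]; cv2.imwrite('pics/crop1.png',cv2.resize(a,None,fx=3.4,fy=3.4,interpolation=cv2.INTER_CUBIC))
E
```

```text
table z -0.8678285644875466
plate z [77.  88.2 90.5 92.6 96.4]
dark rect ((212.2671356201172, 186.21234130859375), (107.35425567626953, 72.49420928955078), 6.009005546569824)
cake ((207.26422119140625, 175.75933837890625), (32.72502517700195, 33.31099319458008), 63.55096435546875) 104.38739037727082
cake xy [[651.4  15.7 100.5]]
dark corners [[ 518.3  185.4   90.5]
 [ 757.3  166.    90.5]
 [ 719.6 -188.2   90.5]
 [ 481.9 -162.6   90.5]]
plate ((324.31915283203125, 216.0809326171875), (70.83182525634766, 73.88846588134766), 163.74368286132812) [[ 523.5 -379.9   12. ]]
[[ 523.8 -381.2    5. ]]
[[ 523.3 -378.9   18. ]]
strip z 76.09893258617714
tray z [-3.2  1.4  6.8]
```

View pics/crop1.png

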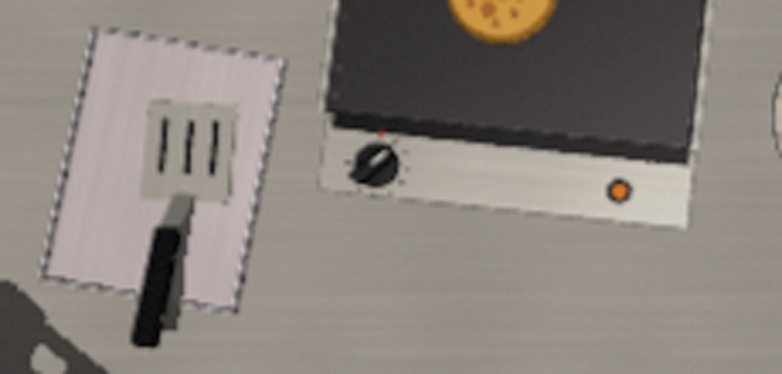

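The crop shows the blade front edge at (150,100)-(238,107) and its rear at (140,195)-(230,203). The knob centre is at (375,163), with the white pointer to the upper right, about 0.75 rad clockwise. Next I'll compute the turner pose and check where the wrist camera looks.

Run:
```python
from h import *
from station import arm, eyes
np.set_printoptions(precision=2,suppress=True)
p,d,K,R,t=load('top0'); P=cloud(d,K,R,t)
f=lambda a:np.array(a)/3.4+[60,180]
q=ray([f(x) for x in ((150,100),(238,107),(230,203),(140,195))],5,K,R,t);print(q,q.mean(0))
q=ray([f(x) for x in ((97,28),(286,62),(238,310),(42,276))],14,K,R,t);print('tray',q,q.mean(0))
q=ray([f((172,232)),f((146,340))],[45],K,R,t);print(ray([f((172,232))],50,K,R,t),ray([f((146,340))],88,K,R,t))
print('knob',ray([f((376,160))],110,K,R,t), ray([f((381,133))],76,K,R,t))
c=eyes.calibration('wrist');s=arm.observe();Rt=np.array(s['tcp_rot'])
C=-np.array(c['R']).T@np.ravel(c['t']); print('cam in tool',Rt.T@(C-s['tool_pos']),'axes',(np.array(c['R'])@Rt).T,np.array(c['camera_matrix']))
```

```text
[[546.62 383.98   5.  ]
 [539.5  293.72   5.  ]
 [442.02 298.86   5.  ]
 [450.05 390.57   5.  ]] [494.55 341.78   5.  ]
tray [[619.69 437.57  14.  ]
 [584.91 243.46  14.  ]
 [335.8  284.76  14.  ]
 [369.31 482.58  14.  ]] [477.43 362.09  14.  ]
[[414.52 341.05  50.  ]] [[314.66 348.83  88.  ]]
knob [[484.17 130.17 110.  ]] [[510.69 132.78  76.  ]]
cam in tool [  73.12   -0.4  -142.94] axes [[ 0.   -0.96 -0.29]
 [ 1.    0.    0.  ]
 [-0.   -0.29  0.96]] [[297.08   0.   256.95]
 [  0.   297.08 189.71]
 [  0.     0.     1.  ]]
```

step_arm([
  [-0.0395, -0.0147, 0.01, 0],
  [-0.0395, -0.0147, 0.01, 0],
  [-0.0395, -0.0147, 0.01, 0],
  [-0.0395, -0.0147, 0.01, 0],
  [-0.0395, -0.0147, 0.01, 0],
  [0, 0, 0, -0.124],
  [0, 0, 0, -0.124],
  [0, 0, 0, -0.125],
  [0, 0, 0, 0],
], grip=0.06)

```text
time: 1.23
tool_pos: [382.8, 345.4, 181.1]
tcp_rot: [[-0.997, 0.072, -0.001], [0.072, 0.997, -0.0], [0.001, -0.0, -1.0]]
wrist_force: [0.4, 0.3, -0.1]
finger_gap: 0.701
grip_force: 0.0
```

```bash
cat >> h.py <<'E'
def snap(n,name):
    from station import arm, eyes
    c=eyes.calibration(n); p,d=eyes.snapshot(n)
    cv2.imwrite(f'pics/{name}.png',p);np.savez(f'{name}.npz',p=p,d=d,**{k:np.array(v) for k,v in c.items()})
    return load(name)
def rel(target,yaw):
    "tool-frame shift (mm) to world target, and turn (rad) to make tool y point at yaw+90deg"
    from station import arm
    s=arm.observe();R=np.array(s['tcp_rot']);
    a=np.arctan2(R[1,1],R[0,1]);w=np.radians(yaw+90)-a;w=(w+np.pi/2)%np.pi-np.pi/2
    print('t',round(s['time'],2),'pos',np.round(s['tool_pos'],1),'yaw',round(np.degrees(a)-90,2),'shift',np.round(R.T@(np.array(target)-s['tool_pos']),1),'turn',round(-w,3),'F',np.round(s['wrist_force'],1),'gap',np.round(s['finger_gap'],3),'grip',np.round(s['grip_force'],1),'q6',np.round(s['q'][5],2))
E
python3 - <<'E'
from h import *
np.set_printoptions(precision=2,suppress=True)
rel([383,346,180],-4)
p,d,K,R,t=snap('wrist','w1')
P=cloud(d,K,R,t); print(np.median(P[d>0][:,2]))
E
```

```text
t 1.23 pos [382.8 345.4 181.1] yaw -4.12 shift [-0.1  0.6  1.1] turn -0.002 F [ 0.4  0.3 -0.1] gap 0.701 grip 0.0 q6 -0.99
1.0094020742857035
```

View pics/w1.png

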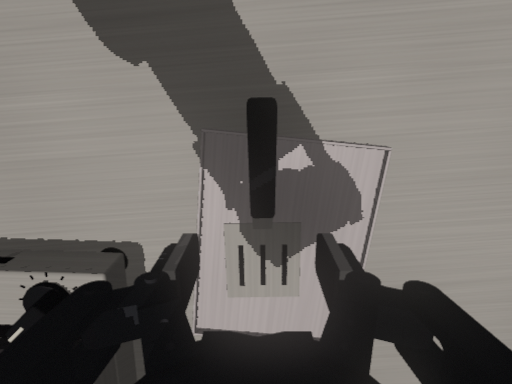

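The wrist view shows the handle along u≈262, from v=98 to 218. The blade corners are (224,223), (301,223), (300,296) and (228,297), and the tray corners are about (204,131), (388,148), (318,337) and (196,331). I'll turn these into positions.

Run:
```python
from h import *
np.set_printoptions(precision=1,suppress=True)
p,d,K,R,t=load('w1'); P=cloud(d,K,R,t)
q=ray([(224,223),(301,223),(300,296),(227,297)],5,K,R,t);print('blade',q,q.mean(0))
x=(q[2]+q[3]-q[0]-q[1]);print('yaw',np.degrees(np.arctan2(x[1],x[0])))
b=(q[2]+q[3])/2; 
q=ray([(204,131),(388,148),(196,331)],14,K,R,t);print('tray',q,(q[1]+q[2])/2)
g=cv2.cvtColor(p,cv2.COLOR_BGR2GRAY)
for v in (110,130,150,170,190,210):
    r=np.where(g[v,235:295]<35)[0]+235; m=[(r.min()+r.max())/2,v]; z=P[v,int(m[0]),2]
    print(v,r.min(),r.max(),'z',z,ray([m],z,K,R,t))
print(P[255:260,250:258,2].mean(),P[300:315,240:290,2].mean(), P[20:60,350:450,2].mean())
```

```text
blade [[442.3 302.8   5. ]
 [448.7 391.8   5. ]
 [547.6 387.7   5. ]
 [542.4 296.2   5. ]] [495.2 344.6   5. ]
yaw -3.0714526878710187
tray [[335.4 294.1  14. ]
 [366.5 483.8  14. ]
 [583.3 253.4  14. ]] [474.9 368.6  14. ]
110 247 276 z 89.81301104984115 [[316.6 353.5  89.8]]
130 248 275 z 84.12063141614935 [[332.1 352.5  84.1]]
150 249 275 z 78.87848051629916 [[348.9 351.9  78.9]]
170 250 274 z 71.29189638604527 [[367.5 350.8  71.3]]
190 250 274 z 65.51988175598649 [[387.4 349.5  65.5]]
210 251 273 z 55.88462043591712 [[410.3 348.2  55.9]]
5.236687145049137 3.8530076225628376 1.7651404895436287
```

step_arm([
  [-0.0004, 0.0044, 0.03, -0.016],
  [0, 0, 0.04, 0],
  [0, 0, 0.04, 0],
  [0, 0, 0.0343, 0],
  [0, 0, 0, 0],
])

```text
time: 1.9
tool_pos: [382.6, 349.3, 35.3]
tcp_rot: [[-0.998, 0.057, -0.004], [0.057, 0.998, -0.002], [0.004, -0.003, -1.0]]
wrist_force: [0.2, 0.9, 1.2]
finger_gap: 0.705
grip_force: 0.0
```

step_arm([
  [0, 0, 0, 0],
  [0, 0, 0, 0],
  [0, 0, 0, 0],
  [0, 0, 0, 0],
  [0, 0, 0, 0],
], grip=0.0, newtons=55)

```text
time: 2.52
tool_pos: [384.1, 350.3, 38.0]
tcp_rot: [[-0.998, 0.055, 0.002], [0.055, 0.998, 0.001], [-0.002, 0.001, -1.0]]
wrist_force: [-2.2, -0.0, 7.4]
finger_gap: 0.27
grip_force: 56.7
```

Run:
```python
from h import *
rel([383.5,349.8,36.8],-3.2)
```

```text
t 2.52 pos [384.1 350.3  38. ] yaw -3.14 shift [ 0.5 -0.5  1.2] turn 0.001 F [-2.2 -0.   7.4] gap 0.27 grip 56.7 q6 -1.0
```

step_arm([
  [0, 0, -0.02, 0],
  [0, 0, -0.04, 0],
  [0, 0, -0.04, 0],
  [0, 0, -0.04, 0],
  [0, 0, -0.02, 0],
  [0, 0, 0, 0],
])

```text
time: 3.28
tool_pos: [383.8, 350.0, 198.0]
tcp_rot: [[-0.998, 0.055, 0.002], [0.055, 0.998, 0.001], [-0.002, 0.001, -1.0]]
wrist_force: [-0.2, -0.1, -2.4]
finger_gap: 0.272
grip_force: 55.6
```

step_arm([
  [-0.0036, -0.0382, 0, 0],
  [-0.0036, -0.0382, 0, 0],
  [-0.0036, -0.0382, 0, 0],
  [-0.0036, -0.0382, 0, 0],
  [-0.0036, -0.0382, 0, 0],
  [-0.0036, -0.0382, 0, 0],
  [-0.0036, -0.0382, 0, 0],
  [-0.0036, -0.0382, 0, 0],
  [0, 0, 0, 0.052],
  [0, 0, 0, 0],
])

```text
time: 4.53
tool_pos: [395.0, 43.0, 196.0]
tcp_rot: [[-0.994, 0.107, -0.002], [0.107, 0.994, 0.0], [0.002, 0.0, -1.0]]
wrist_force: [-0.2, 0.4, -1.9]
finger_gap: 0.273
grip_force: 55.5
```

Run:
```python
from h import *
rel([396.5,43,198],-6.1)
snap('wrist','w2')
rel([396.5,43,198],-6.1)
p=snap('top','top1')[0]
a=p[120:270,100:300];b=cv2.resize(a,(800,600),interpolation=cv2.INTER_CUBIC);cv2.imwrite('pics/t1.png',b)
```

```text
t 4.53 pos [395.  43. 196.] yaw -6.15 shift [-1.4  0.2 -2. ] turn -0.001 F [-0.2  0.4 -1.9] gap 0.273 grip 55.5 q6 -1.66
t 4.58 pos [395.1  43.3 196.2] yaw -6.07 shift [-1.4 -0.2 -1.8] turn 0.001 F [-0.9  0.2 -1.6] gap 0.269 grip 55.5 q6 -1.66
```

View pics/w2.png

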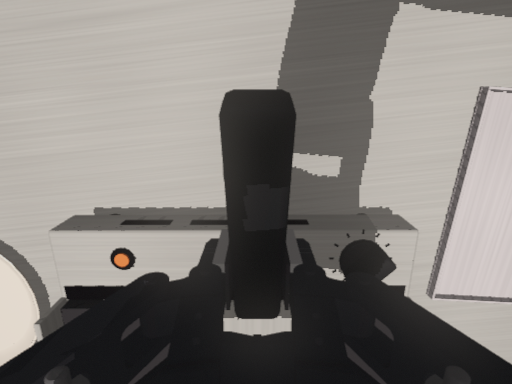

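The wrist view shows the strip's front edge level along v≈230, from u=55 to 413, so the turner is square to the griddle. Now I'll refine the griddle pose and check the blade pitch.

Run:
```python
from h import *
np.set_printoptions(precision=1,suppress=True)
p,d,K,R,t=load('w2')
q=ray([(55,230),(413,230)],76,K,R,t);print('strip front top corners',q,'mid',q.mean(0),'yaw',np.degrees(np.arctan2(*(q[1]-q[0])[[1,0]]))-90)
p,d,K,R,t=load('top1'); P=cloud(d,K,R,t)
yaw=np.radians(-6.1); ex=np.array([np.cos(yaw),np.sin(yaw)]); ey=np.array([-ex[1],ex[0]])
m=(P[...,2]>140)&(P[...,2]<185)&(d>0)&(P[...,0]>440)&(P[...,0]<600)&(abs(P[...,1]-25)<60)
B=P[m]; G=B[:,:2]-[395,43.2]; a=G@ex; b=G@ey
A=np.c_[a,b,np.ones(len(a))]; 
for _ in range(4):
    c=np.linalg.lstsq(A,B[:,2],rcond=None)[0]; r=B[:,2]-A@c; k=abs(r)<6; A=A[k];B=B[k];a=a[k];b=b[k]
print('blade n',len(a),'slope deg fwd',np.degrees(c[0]),'lat',np.degrees(c[1]),'a range',np.percentile(a,[0,2,98,100]),'b',np.percentile(b,[0,2,50,98,100]),'z at 112',c@[112,0,1],'resid',r.std())
p,d,K,R,t=load('top0'); P=cloud(d,K,R,t); g=cv2.cvtColor(p,cv2.COLOR_BGR2GRAY)
# robust z of dark plate
m=(g<60)&(d>0)&(P[...,0]>560)&(P[...,0]<720)&(abs(P[...,1])<140); print('plate z med/mean',np.median(P[m][:,2]),P[m][:,2].mean(),m.sum())
s=(g>120)&(d>0)&(P[...,2]>60)&(P[...,2]<95)&(P[...,0]<505)&(abs(P[...,1])<100);print('strip z',np.median(P[s][:,2]),s.sum())
tb=(d>0)&(P[...,0]<430)&(P[...,0]>330)&(P[...,1]<-50)&(P[...,1]>-350);print('table',np.median(P[tb][:,2]))
# back edge of dark plate: gradient per column
z=91
def sub(line,uu): # max gradient subpixel
    gr=np.gradient(line.astype(float)); i=np.argmax(np.abs(gr)); 
    return i+ (0 if i in(0,len(gr)-1) else 0.5*(abs(gr[i-1])-abs(gr[i+1]))/(abs(gr[i-1])-2*abs(gr[i])+abs(gr[i+1])+1e-9))
pts=[(u,140+sub(g[140:162,u],u)) for u in range(172,262,4)]
q=ray(pts,z,K,R,t); f=np.polyfit(q[:,1],q[:,0],1);r=q[:,0]-np.polyval(f,q[:,1]);k=abs(r)<4;f=np.polyfit(q[k,1],q[k,0],1)
print('back edge slope deg',-np.degrees(np.arctan(f[0])),'x at y=0',f[1],k.sum(),r.std())
for nm,lo,hi in(('L',150,170),('R',256,280)):
    pts=[(lo+sub(g[v,lo:hi],v),v) for v in range(160,205,4)]
    q=ray(pts,z,K,R,t); ff=np.polyfit(q[:,0],q[:,1],1); print(nm,np.degrees(np.arctan(ff[0])),'y at x=620',np.polyval(ff,620))
# cake edge
h=cv2.cvtColor(p,cv2.COLOR_BGR2HSV); m=((h[...,1]>110)&(h[...,0]<30)); m[:150]=0;m[200:]=0;m[:,:180]=0;m[:,235:]=0
mo=cv2.moments(m.astype(np.uint8),True); e=(mo['m10']/mo['m00'],mo['m01']/mo['m00']); print('cake',ray([e],z+13,K,R,t),m.sum())
```

```text
strip front top corners [[ 419.5 -155.    76. ]
 [ 456.4  187.4   76. ]] mid [438.   16.2  76. ] yaw -6.141410836135279
blade n 921 slope deg fwd -0.5944973508415025 lat -0.1544874135920003 a range [ 61.5  64.2 160.2 162.2] b [-43.1 -41.4   1.3  45.   47.6] z at 112 161.6150109620625 resid 2.3171952848959236
plate z med/mean 90.72833156598345 90.83707487449342 2544
strip z 75.69530060122452 1096
table -0.5179542243732087
back edge slope deg -6.060292496491322 x at y=0 741.0996017045486 22 8.57003103497848
L -6.105898215073673 y at x=620 176.86781659180508
R -6.020342895898197 y at x=620 -178.80347893346294
cake [[650.9  15.3 104. ]] 902
```

Run:
```python
from h import *
np.set_printoptions(precision=0,suppress=True,linewidth=200)
p,d,K,R,t=load('top0'); P=cloud(d,K,R,t); g=cv2.cvtColor(p,cv2.COLOR_BGR2GRAY)
for u in (240,185):
    vs=np.arange(138,162); print('u',u); print(np.c_[vs,g[vs,u],P[vs,u]].T)
    vs=np.arange(212,246); print(np.c_[vs,g[vs,u],P[vs,u]].T)
p,d,K,R,t=load('w2'); P=cloud(d,K,R,t); g=cv2.cvtColor(p,cv2.COLOR_BGR2GRAY)
for u in (80,180):
    vs=np.arange(204,300,3); print('w',u); print(np.c_[vs,g[vs,u],P[vs,u]].T)
us=np.r_[44:66:1,402:424:1];print(np.c_[us,g[240,us],P[240,us]].T)
```

```text
u 240
[[138. 139. 140. 141. 142. 143. 144. 145. 146. 147. 148. 149. 150. 151. 152. 153. 154. 155. 156. 157. 158. 159. 160. 161.]
 [149. 152. 151. 148. 148. 148. 147. 148. 148. 149. 149. 147. 147. 174. 131.  53.  57.  56.  54.  53.  54.  51.  54.  52.]
 [802. 797. 795. 789. 787. 782. 780. 776. 772. 769. 765. 761. 728. 725. 724. 724. 724. 722. 719. 715. 712. 709. 705. 701.]
 [-87. -87. -87. -88. -87. -88. -87. -88. -88. -88. -88. -88. -92. -92. -92. -92. -91. -91. -91. -91. -91. -91. -91. -91.]
 [ -4.   1.  -6.   3.  -2.   3.  -3.  -1.  -2.  -1.   0.  -1. 144. 144. 132. 117.  99.  93.  91.  91.  90.  88.  92.  94.]]
[[ 212.  213.  214.  215.  216.  217.  218.  219.  220.  221.  222.  223.  224.  225.  226.  227.  228.  229.  230.  231.  232.  233.  234.  235.  236.  237.  238.  239.  240.  241.  242.  243.
   244.  245.]
 [  68.   68.   67.   69.   69.   69.   70.   70.   78.   59.   41.   46.   46.   44.  138.  182.  193.  190.  189.  191.  160.   92.   78.  107.  118.   92.   58.  143.  187.  197.  197.  198.
   169.  148.]
 [ 533.  530.  527.  524.  521.  517.  514.  511.  507.  505
[... 4504 characters left out ...]
0.  431.  431.  431.  430.  466.  466.  465.  466.  466.  466.  467.  466.  466.  467.
   467.  467.  467.  467.  467.  509.  509.  509.  510.  510.  510.  510.]
 [-233. -231. -230. -228. -228. -165. -163. -162. -161. -160. -159. -158. -158. -156. -155. -154. -152. -152. -152. -150. -150. -148.  177.  178.  178.  180.  181.  182.  183.  184.  185.  186.
   186.  188.  188.  189.  190.  232.  233.  235.  236.  237.  239.  240.]
 [  -1.   -0.    0.   -0.   -1.   75.   75.   76.   76.   77.   76.   76.   75.   76.   77.   77.   77.   76.   75.   76.   76.   77.   76.   76.   78.   77.   77.   77.   76.   77.   77.   76.
    77.   76.   77.   77.   77.    1.    1.    1.   -0.    0.    0.    0.]]
```

step_arm([
  [0, -0.002, 0.02, 0],
  [0, 0, 0.025, 0],
  [0, 0, 0.013, 0],
  [0, 0, 0.005, 0],
  [0, 0, 0.0015, 0],
  [0, 0, 0, 0],
  [0, 0, 0, 0],
])

```text
time: 5.5
tool_pos: [395.7, 41.2, 132.9]
tcp_rot: [[-0.994, 0.106, 0.001], [0.106, 0.994, -0.0], [-0.001, -0.0, -1.0]]
wrist_force: [-0.2, -0.1, -1.9]
finger_gap: 0.273
grip_force: 55.5
```

step_arm([
  [0, 0, 0.001, 0],
  [0, 0, 0, 0],
  [0, 0, 0, 0],
])

```text
time: 5.88
tool_pos: [395.5, 41.2, 131.6]
tcp_rot: [[-0.994, 0.107, 0.0], [0.107, 0.994, -0.0], [-0.0, 0.0, -1.0]]
wrist_force: [-0.3, 0.2, -1.6]
finger_gap: 0.268
grip_force: 55.5
```

step_arm([
  [0, 0, 0.001, 0],
  [0, 0, 0, 0],
  [0, 0, 0, 0],
])

```text
time: 6.25
tool_pos: [395.5, 41.2, 130.5]
tcp_rot: [[-0.994, 0.107, 0.0], [0.107, 0.994, 0.0], [-0.0, 0.0, -1.0]]
wrist_force: [0.3, 0.1, -1.9]
finger_gap: 0.268
grip_force: 55.5
```

step_arm([
  [0, 0, 0.0015, 0],
  [0, 0, 0, 0],
])

```text
time: 6.5
tool_pos: [395.4, 41.2, 128.9]
tcp_rot: [[-0.994, 0.107, -0.0], [0.107, 0.994, 0.0], [0.0, 0.0, -1.0]]
wrist_force: [0.3, -0.6, -2.0]
finger_gap: 0.27
grip_force: 55.5
```

step_arm([
  [0, 0, 0.001, 0],
  [0, 0, 0, 0],
])

```text
time: 6.75
tool_pos: [395.4, 41.2, 127.9]
tcp_rot: [[-0.994, 0.107, -0.0], [0.107, 0.994, -0.0], [0.0, -0.0, -1.0]]
wrist_force: [-0.0, -0.6, -1.4]
finger_gap: 0.271
grip_force: 55.5
```

step_arm([
  [0, 0, 0.001, 0],
  [0, 0, 0, 0],
])

```text
time: 7.0
tool_pos: [395.5, 41.2, 127.1]
tcp_rot: [[-0.994, 0.107, 0.0], [0.107, 0.994, -0.0], [-0.0, 0.0, -1.0]]
wrist_force: [-0.5, -1.1, -0.5]
finger_gap: 0.274
grip_force: 55.7
```

step_arm([
  [0, 0, 0.0007, 0],
  [0, 0, 0, 0],
])

```text
time: 7.25
tool_pos: [395.5, 41.2, 126.4]
tcp_rot: [[-0.994, 0.107, 0.0], [0.107, 0.994, -0.0], [-0.0, -0.0, -1.0]]
wrist_force: [-1.7, -0.4, 2.2]
finger_gap: 0.275
grip_force: 56.0
```

step_arm([
  [-0.006, 0, 0, 0],
  [-0.006, 0, 0, 0],
  [-0.006, 0, 0, 0],
  [-0.006, 0, 0, 0],
  [0, 0, 0, 0],
])

```text
time: 7.88
tool_pos: [420.4, 38.5, 126.4]
tcp_rot: [[-0.994, 0.107, 0.002], [0.107, 0.994, -0.0], [-0.002, 0.0, -1.0]]
wrist_force: [2.8, 0.1, 0.5]
finger_gap: 0.272
grip_force: 55.8
```

step_arm([
  [-0.005, 0, 0, 0],
  [-0.005, 0, 0, 0],
  [-0.005, 0, 0, 0],
  [-0.005, 0, 0, 0],
  [-0.005, 0, 0, 0],
  [-0.005, 0, 0, 0],
  [0, 0, 0, 0],
])

```text
time: 8.75
tool_pos: [449.7, 35.4, 126.4]
tcp_rot: [[-0.994, 0.107, 0.001], [0.107, 0.994, 0.0], [-0.001, 0.0, -1.0]]
wrist_force: [-1.5, 1.0, 4.1]
finger_gap: 0.272
grip_force: 56.3
```

```bash
cat > c.py <<'E'
from h import *
import sys
np.set_printoptions(precision=1,suppress=True)
rel([0,0,0],-6.1)
p,d,K,R,t=snap('top',sys.argv[1])
h=cv2.cvtColor(p,cv2.COLOR_BGR2HSV); m=((h[...,1]>110)&(h[...,0]<30)&(h[...,2]>70)); m[:145]=0;m[205:]=0;m[:,:180]=0;m[:,235:]=0
c=blob(m)[0];e=cv2.fitEllipse(c);q=ray([e[0]],91.2+13,K,R,t)[0]
print('cake',q,e[1],'edge-to-guard',728.8-q[:2]@[.9943,-.1063]-55)
E
python3 c.py a1
```

```text
t 8.75 pos [449.7  35.4 126.4] yaw -6.12 shift [443.4 -83.1 126.2] turn -0.0 F [-1.5  1.   4.1] gap 0.272 grip 56.3 q6 -1.65
cake [663.1  15.  104.2] (32.50627899169922, 33.23274230957031) edge-to-guard 16.02997744969116
```

step_arm([
  [-0.004, 0, 0, 0],
  [-0.004, 0, 0, 0],
  [-0.004, 0, 0, 0],
  [-0.002, 0, 0, 0],
  [0, 0, 0, 0],
])

```text
time: 9.43
tool_pos: [462.8, 34.0, 126.5]
tcp_rot: [[-0.994, 0.106, -0.001], [0.106, 0.994, 0.0], [0.001, -0.0, -1.0]]
wrist_force: [-5.1, 0.2, 7.1]
finger_gap: 0.267
grip_force: 56.7
```

step_arm([
  [-0.002, 0, 0, 0],
  [0, 0, 0, 0],
])

```text
time: 9.68
tool_pos: [464.5, 33.8, 126.5]
tcp_rot: [[-0.994, 0.106, -0.002], [0.106, 0.994, 0.0], [0.002, -0.0, -1.0]]
wrist_force: [-6.7, 0.3, 8.6]
finger_gap: 0.275
grip_force: 56.9
```

step_arm([
  [-0.002, 0, 0, 0],
  [0, 0, 0, 0],
])

```text
time: 9.93
tool_pos: [465.9, 33.7, 126.4]
tcp_rot: [[-0.994, 0.106, -0.003], [0.106, 0.994, 0.0], [0.003, -0.0, -1.0]]
wrist_force: [-9.9, 0.3, 10.5]
finger_gap: 0.275
grip_force: 57.0
```

step_arm([
  [-0.002, 0, 0, 0],
  [0, 0, 0, 0],
])

```text
time: 10.18
tool_pos: [468.7, 33.4, 126.5]
tcp_rot: [[-0.994, 0.106, -0.001], [0.106, 0.994, 0.0], [0.001, -0.0, -1.0]]
wrist_force: [-5.8, 1.3, 7.5]
finger_gap: 0.272
grip_force: 56.6
```

step_arm([
  [-0.002, 0, 0, 0],
  [-0.002, 0, 0, 0],
  [0, 0, 0, 0],
])

```text
time: 10.55
tool_pos: [472.8, 32.9, 126.5]
tcp_rot: [[-0.994, 0.106, -0.001], [0.106, 0.994, 0.0], [0.001, -0.0, -1.0]]
wrist_force: [-5.6, 1.1, 6.7]
finger_gap: 0.276
grip_force: 56.7
```

step_arm([
  [-0.003, 0, 0, 0],
  [-0.003, 0, 0, 0],
  [0, 0, 0, 0],
])

```text
time: 10.92
tool_pos: [479.0, 32.2, 126.5]
tcp_rot: [[-0.994, 0.107, -0.0], [0.107, 0.994, -0.0], [0.0, -0.0, -1.0]]
wrist_force: [-3.6, 0.5, 6.7]
finger_gap: 0.266
grip_force: 56.6
```

```bash
python3 c.py a2
```

```text
t 10.93 pos [479.   32.2 126.5] yaw -6.11 shift [472.7 -83.1 126.7] turn -0.0 F [-3.6  0.5  6.7] gap 0.266 grip 56.6 q6 -1.64
cake [678.1  13.6 104.2] (31.761709213256836, 33.220802307128906) edge-to-guard 1.031006632271442
```

step_arm([
  [-0.004, 0, 0, 0],
  [-0.004, 0, 0, 0],
  [-0.004, 0, 0, 0],
  [-0.004, 0, 0, 0],
  [0, 0, 0, 0],
])

```text
time: 11.6
tool_pos: [495.1, 30.5, 126.5]
tcp_rot: [[-0.994, 0.107, 0.0], [0.107, 0.994, -0.0], [-0.0, -0.0, -1.0]]
wrist_force: [-2.9, 2.4, 5.9]
finger_gap: 0.27
grip_force: 56.5
```

step_arm([
  [-0.004, 0, 0, 0],
  [-0.004, 0, 0, 0],
  [-0.004, 0, 0, 0],
  [-0.004, 0, 0, 0],
  [0, 0, 0, 0],
])

```text
time: 12.22
tool_pos: [510.9, 28.8, 126.5]
tcp_rot: [[-0.994, 0.107, -0.0], [0.107, 0.994, 0.0], [0.0, 0.0, -1.0]]
wrist_force: [-2.4, 1.3, 7.5]
finger_gap: 0.27
grip_force: 56.5
```

step_arm([
  [-0.004, 0, 0, 0],
  [-0.004, 0, 0, 0],
  [-0.004, 0, 0, 0],
  [-0.004, 0, 0, 0],
  [0, 0, 0, 0],
])

```text
time: 12.85
tool_pos: [526.7, 27.1, 126.5]
tcp_rot: [[-0.994, 0.107, -0.0], [0.107, 0.994, -0.0], [0.0, -0.0, -1.0]]
wrist_force: [-3.9, 1.5, 6.0]
finger_gap: 0.275
grip_force: 56.5
```

```bash
python3 c.py a3
```

```text
t 12.85 pos [526.7  27.1 126.5] yaw -6.11 shift [520.8 -83.1 126.7] turn -0.0 F [-3.9  1.5  6. ] gap 0.275 grip 56.5 q6 -1.64
cake [678.   13.8 104.2] (31.863933563232422, 33.206146240234375) edge-to-guard 1.1263947022486036
```

step_arm([
  [-0.004, 0, 0, 0],
  [-0.004, 0, 0, 0],
  [-0.004, 0, 0, 0],
  [-0.004, 0, 0, 0],
  [0, 0, 0, 0],
])

```text
time: 13.52
tool_pos: [542.4, 25.5, 126.5]
tcp_rot: [[-0.994, 0.107, -0.001], [0.107, 0.994, 0.0], [0.001, -0.0, -1.0]]
wrist_force: [-4.4, 0.3, 7.3]
finger_gap: 0.269
grip_force: 56.6
```

step_arm([
  [0.0, 0, -0.002, 0],
  [0.002, 0, -0.002, 0],
  [0.003, 0, -0.003, 0],
  [0.003, 0, -0.004, 0],
  [0.003, 0, -0.006, 0],
  [0.002, 0, -0.008, 0],
  [0, 0, -0.01, 0],
  [0, 0, -0.01, 0],
  [0, 0, -0.005, 0],
  [0, 0, 0, 0],
])

```text
time: 14.78
tool_pos: [529.8, 26.8, 176.6]
tcp_rot: [[-0.994, 0.107, 0.001], [0.107, 0.994, -0.0], [-0.001, -0.0, -1.0]]
wrist_force: [0.2, 0.2, -3.3]
finger_gap: 0.266
grip_force: 55.4
```

Run:
```python
from h import *
np.set_printoptions(precision=1,suppress=True)
rel([0,0,0],-6.1)
for n in('top','scene'): snap(n,n+'_l')
p=np.hstack([cv2.resize(load('top_l')[0][110:260,130:280],(400,400)),cv2.resize(load('scene_l')[0][100:230,210:340],(400,400))]);cv2.imwrite('pics/lift.png',p)
```

```text
t 14.78 pos [529.8  26.8 176.6] yaw -6.12 shift [524.  -83.1 176.3] turn -0.0 F [ 0.2  0.2 -3.3] gap 0.266 grip 55.4 q6 -1.64
```

View pics/lift.png

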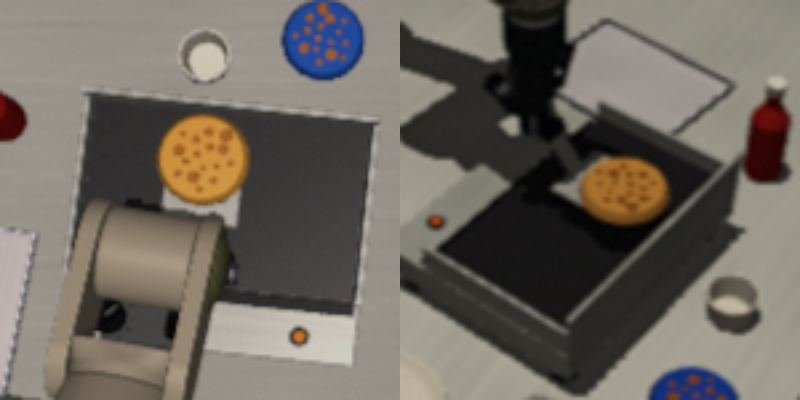

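The cake lies on the blade, and the wrist force shows about 140 g extra. I'll carry it level to the plate.

step_arm([
  [0.0024, -0.01, 0, 0],
  [0.0048, -0.02, 0, 0],
  [0.0072, -0.03, 0, 0],
  [0.0087, -0.036, 0, 0],
  [0.0087, -0.036, 0, 0],
  [0.0087, -0.036, 0, 0],
  [0.0087, -0.036, 0, 0],
  [0.0087, -0.036, 0, 0],
  [0.0087, -0.036, 0, 0],
  [0.0087, -0.036, 0, 0],
])

```text
time: 16.12
tool_pos: [420.5, -276.9, 176.2]
tcp_rot: [[-0.994, 0.107, -0.0], [0.107, 0.994, -0.0], [0.0, -0.0, -1.0]]
wrist_force: [1.0, 0.4, -2.7]
finger_gap: 0.271
grip_force: 55.4
```

step_arm([
  [0.0087, -0.036, 0, 0],
  [0.0072, -0.03, 0, 0],
  [0.0048, -0.02, 0, 0],
  [0.0024, -0.01, 0, 0],
  [0, 0, 0.01, 0],
  [0, 0, 0.01, 0],
  [0, 0, 0, 0],
])

```text
time: 17.0
tool_pos: [388.4, -367.3, 155.2]
tcp_rot: [[-0.994, 0.106, -0.001], [0.106, 0.994, 0.002], [0.002, 0.002, -1.0]]
wrist_force: [-0.2, -0.3, -2.6]
finger_gap: 0.272
grip_force: 55.4
```

```bash
cat > c2.py <<'E'
from h import *
import sys
from station import arm
np.set_printoptions(precision=1,suppress=True)
rel([388,-368.7,156],-6.1)
z=float(arm.observe()['tool_pos'][2])-35+2+13 if len(sys.argv)<3 else float(sys.argv[2])
p,d,K,R,t=snap('top',sys.argv[1]); P=cloud(d,K,R,t)
h=cv2.cvtColor(p,cv2.COLOR_BGR2HSV); m=((h[...,1]>110)&(h[...,0]<30)&(h[...,2]>70)); m[:,:290]=0;m[:,362:]=0;m[:160]=0;m[260:]=0
c=blob(m)[0];e=cv2.fitEllipse(c);q=ray([e[0]],z,K,R,t)[0]
print('cake',q,e[1],'z',np.median(P[m&(d>0)][:,2]),'vs plate (523.7,-380.5)')
A=P[m&(d>0)];c0=A.mean(0);f=np.linalg.lstsq(np.c_[A[:,:2]-c0[:2],np.ones(len(A))],A[:,2],rcond=None)[0];print('cake slope deg x,y',np.degrees(f[:2]))
E
python3 c2.py b1
```

```text
t 17.0 pos [ 388.4 -367.3  155.2] yaw -6.07 shift [ 0.2 -1.4 -0.8] turn 0.001 F [-0.2 -0.3 -2.6] gap 0.272 grip 55.4 q6 -2.44
cake [ 523.5 -375.5  135.2] (32.66752243041992, 33.78289794921875) z 134.5093231294107 vs plate (523.7,-380.5)
cake slope deg x,y [0.6 2.5]
```

step_arm([
  [0, -0.003, 0.01, 0],
  [0, 0, 0.02, 0],
  [0, 0, 0.025, 0],
  [0, 0, 0.022, 0],
  [0, 0, 0.014, 0],
  [0, 0, 0.008, 0],
  [0, 0, 0.004, 0],
  [0, 0, 0, 0],
])

```text
time: 18.05
tool_pos: [388.2, -371.6, 53.6]
tcp_rot: [[-0.994, 0.107, 0.0], [0.107, 0.994, -0.001], [-0.0, -0.0, -1.0]]
wrist_force: [-0.5, 0.3, -2.8]
finger_gap: 0.271
grip_force: 55.4
```

step_arm([
  [0, 0, 0, 0],
  [0, 0, 0, 0],
], newtons=30)

```text
time: 18.3
tool_pos: [388.1, -371.5, 53.7]
tcp_rot: [[-0.994, 0.107, 0.0], [0.107, 0.994, -0.001], [-0.0, -0.001, -1.0]]
wrist_force: [0.5, 0.0, -1.9]
finger_gap: 0.27
grip_force: 55.4
```

step_arm([
  [0, 0, 0, 0],
  [0, 0, 0, 0],
], newtons=20)

```text
time: 18.55
tool_pos: [388.1, -371.5, 53.4]
tcp_rot: [[-0.994, 0.107, 0.0], [0.107, 0.994, -0.0], [-0.0, -0.0, -1.0]]
wrist_force: [0.9, 0.1, -2.1]
finger_gap: 0.269
grip_force: 55.4
```

```bash
python3 c2.py b2
python3 - <<'E'
from h import *
p=snap('scene','s_b2')[0]; cv2.imwrite('pics/sb2.png',cv2.resize(p[175:285,130:270],(700,550),interpolation=cv2.INTER_CUBIC))
E
```

```text
t 18.55 pos [ 388.1 -371.5   53.4] yaw -6.12 shift [   0.4    2.7 -102.6] turn -0.0 F [ 0.9  0.1 -2.1] gap 0.269 grip 55.4 q6 -2.45
cake [ 523.3 -380.    33.4] (30.10129165649414, 31.1695556640625) z 32.96926070829316 vs plate (523.7,-380.5)
cake slope deg x,y [ 0.8 -0.4]
```

View pics/sb2.png

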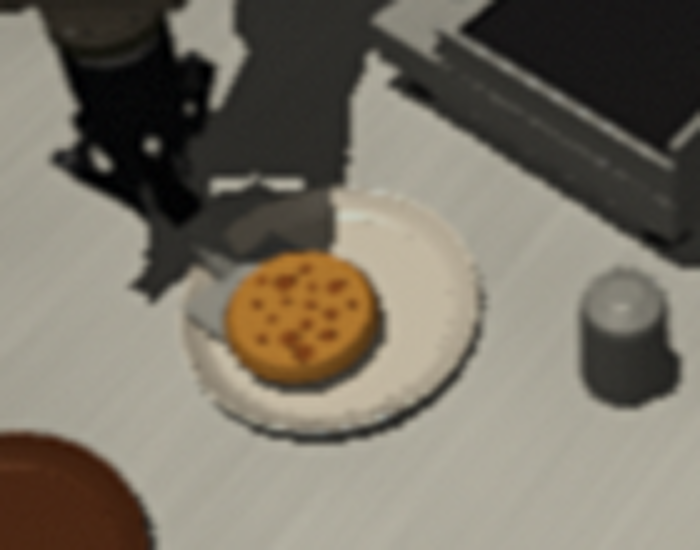

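The cake sits level on the blade just above the plate centre. The lower grip force only seems to take effect with a new grip command, so I'll send one.

step_arm([
  [0, 0, 0, 0],
  [0, 0, 0, 0],
], newtons=30, grip=0.0)

```text
time: 18.9
tool_pos: [388.1, -371.4, 53.3]
tcp_rot: [[-0.994, 0.107, 0.0], [0.107, 0.994, -0.0], [-0.0, -0.0, -1.0]]
wrist_force: [0.3, -0.6, -2.3]
finger_gap: 0.271
grip_force: 55.4
```

```bash
python3 c2.py b3
```

```text
t 18.9 pos [ 388.1 -371.4   53.3] yaw -6.12 shift [   0.3    2.7 -102.7] turn -0.0 F [ 0.3 -0.6 -2.3] gap 0.271 grip 55.4 q6 -2.45
cake [ 523.3 -380.    33.3] (30.083175659179688, 31.23126983642578) z 32.79161882776432 vs plate (523.7,-380.5)
cake slope deg x,y [ 0.7 -0.3]
```

step_arm([
  [0, 0, 0.004, 0],
  [0, 0, 0.003, 0],
  [0, 0, 0, 0],
])

```text
time: 19.32
tool_pos: [389.3, -371.7, 47.4]
tcp_rot: [[-0.994, 0.106, 0.003], [0.106, 0.994, -0.002], [-0.003, -0.002, -1.0]]
wrist_force: [3.1, 2.8, 8.1]
finger_gap: 0.274
grip_force: 57.0
```

step_arm([
  [0, 0, 0, 0],
  [0, 0, 0, 0],
], newtons=20, grip=0.022)

```text
time: 19.58
tool_pos: [389.4, -371.7, 47.3]
tcp_rot: [[-0.994, 0.106, 0.003], [0.106, 0.994, -0.002], [-0.004, -0.002, -1.0]]
wrist_force: [4.1, 3.5, 6.3]
finger_gap: 0.27
grip_force: 57.0
```

step_arm([
  [0, 0, 0, 0],
  [0, 0, 0, 0],
], grip=0.0232)

```text
time: 19.82
tool_pos: [389.3, -371.7, 47.3]
tcp_rot: [[-0.994, 0.106, 0.003], [0.106, 0.994, -0.002], [-0.003, -0.002, -1.0]]
wrist_force: [3.7, 3.3, 6.0]
finger_gap: 0.274
grip_force: 41.3
```

```bash
python3 c2.py b4
```

```text
t 19.82 pos [ 389.3 -371.7   47.3] yaw -6.09 shift [   1.2    2.6 -108.7] turn 0.0 F [3.7 3.3 6. ] gap 0.274 grip 41.3 q6 -2.45
cake [ 526.7 -380.    27.3] (30.20456886291504, 30.92266845703125) z 31.59507948056859 vs plate (523.7,-380.5)
cake slope deg x,y [ 2.  -1.1]
```

step_arm([
  [0, 0, -0.005, 0],
  [-0.004, 0.001, 0, 0],
  [-0.006, 0.001, 0, 0],
  [-0.004, 0, 0, 0],
  [0, 0, 0, 0],
])

```text
time: 20.5
tool_pos: [402.4, -370.9, 51.1]
tcp_rot: [[-0.994, 0.106, -0.0], [0.106, 0.994, 0.0], [0.0, 0.0, -1.0]]
wrist_force: [-0.2, -0.0, -2.6]
finger_gap: 0.274
grip_force: 39.8
```

step_arm([
  [0, 0, 0, 0],
  [0, 0, 0, 0],
], grip=0.0235)

```text
time: 20.75
tool_pos: [402.1, -370.9, 51.3]
tcp_rot: [[-0.994, 0.107, -0.0], [0.107, 0.994, 0.0], [0.0, 0.0, -1.0]]
wrist_force: [-0.1, -0.8, -2.7]
finger_gap: 0.276
grip_force: 24.9
```

```bash
python3 c2.py b5
```

```text
t 20.75 pos [ 402.1 -370.9   51.3] yaw -6.13 shift [  14.2    0.7 -104.7] turn -0.0 F [-0.1 -0.8 -2.7] gap 0.276 grip 24.9 q6 -2.43
cake [ 537.6 -379.3   31.3] (30.078380584716797, 30.880096435546875) z 32.32172129861729 vs plate (523.7,-380.5)
cake slope deg x,y [ 1.  -0.4]
```

step_arm([
  [0, 0, 0, 0],
  [0, 0, 0, 0],
], grip=0.0237)

```text
time: 21.05
tool_pos: [402.2, -371.0, 51.4]
tcp_rot: [[-0.994, 0.107, 0.0], [0.107, 0.994, -0.0], [-0.0, -0.0, -1.0]]
wrist_force: [-0.1, -0.9, -1.5]
finger_gap: 0.281
grip_force: 15.0
```

```bash
python3 c2.py b6
```

```text
t 21.05 pos [ 402.2 -371.    51.4] yaw -6.12 shift [  14.3    0.7 -104.6] turn -0.0 F [-0.1 -0.9 -1.5] gap 0.281 grip 15.0 q6 -2.43
cake [ 533.2 -377.7   31.4] (29.767314910888672, 30.820096969604492) z 22.675071614354014 vs plate (523.7,-380.5)
cake slope deg x,y [-3.   0.6]
```

The turner swung nose-down and now rests on the plate. I'll raise the grip slowly so the tilt grows while the tip stays down.

step_arm([
  [0, 0, -0.003, 0],
  [0, 0, -0.003, 0],
  [0, 0, -0.003, 0],
  [0, 0, -0.003, 0],
  [0, 0, -0.003, 0],
  [0, 0, 0, 0],
  [0, 0, 0, 0],
])

```text
time: 21.98
tool_pos: [402.2, -370.9, 66.3]
tcp_rot: [[-0.994, 0.107, 0.0], [0.107, 0.994, 0.0], [-0.0, 0.0, -1.0]]
wrist_force: [0.1, -0.2, -1.9]
finger_gap: 0.273
grip_force: 15.1
```

```bash
python3 c2.py b7 18
```

```text
t 21.98 pos [ 402.2 -370.9   66.3] yaw -6.12 shift [ 14.3   0.6 -89.7] turn -0.0 F [ 0.1 -0.2 -1.9] gap 0.273 grip 15.1 q6 -2.43
cake [ 528.6 -380.2   18. ] (29.129558563232422, 31.18941879272461) z 26.785194593832596 vs plate (523.7,-380.5)
cake slope deg x,y [-7.1  0.7]
```

step_arm([
  [0, 0, -0.003, 0],
  [0, 0, -0.003, 0],
  [0, 0, -0.003, 0],
  [0, 0, 0, 0],
])

```text
time: 22.52
tool_pos: [402.3, -371.0, 75.7]
tcp_rot: [[-0.994, 0.107, 0.0], [0.107, 0.994, -0.0], [-0.0, -0.0, -1.0]]
wrist_force: [0.0, 0.0, -2.9]
finger_gap: 0.278
grip_force: 15.2
```

step_arm([
  [0, 0, 0, 0],
  [0, 0, 0, 0],
], grip=0.0228, newtons=50)

```text
time: 22.78
tool_pos: [402.1, -370.9, 75.3]
tcp_rot: [[-0.994, 0.107, -0.0], [0.107, 0.994, 0.0], [0.0, 0.0, -1.0]]
wrist_force: [0.1, -0.5, -2.2]
finger_gap: 0.273
grip_force: 32.8
```

step_arm([
  [0.004, 0, 0, 0],
  [0.006, 0, 0, 0],
  [0.006, 0, 0, 0],
  [0.004, 0, 0, 0],
  [0, 0, 0, 0],
])

```text
time: 23.4
tool_pos: [382.0, -368.8, 75.4]
tcp_rot: [[-0.994, 0.107, -0.0], [0.107, 0.994, 0.0], [0.0, 0.0, -1.0]]
wrist_force: [-0.5, -0.3, -2.3]
finger_gap: 0.278
grip_force: 32.8
```

```bash
python3 c2.py b8 18
```

```text
t 23.4 pos [ 382.  -368.8   75.4] yaw -6.14 shift [ -6.    0.7 -80.6] turn -0.001 F [-0.5 -0.3 -2.3] gap 0.278 grip 32.8 q6 -2.45
cake [ 524.7 -380.2   18. ] (29.305028915405273, 31.117162704467773) z 27.189123369284122 vs plate (523.7,-380.5)
cake slope deg x,y [-6.6  1.4]
```

step_arm([
  [0.004, 0, 0, 0],
  [0.006, 0, 0, 0],
  [0.006, 0, 0, 0],
  [0.006, 0, 0, 0],
  [0.006, 0, 0, 0],
  [0, 0, 0, 0],
])

```text
time: 24.2
tool_pos: [354.0, -365.7, 75.4]
tcp_rot: [[-0.994, 0.107, -0.0], [0.107, 0.994, 0.0], [0.0, 0.0, -1.0]]
wrist_force: [0.1, -0.5, -1.8]
finger_gap: 0.273
grip_force: 32.8
```

```bash
python3 c2.py b9 18;  python3 - <<'E'
from h import *
p=snap('scene','s_b9')[0]; cv2.imwrite('pics/sb9.png',cv2.resize(p[175:285,130:270],(700,550),interpolation=cv2.INTER_CUBIC))
E
```

```text
t 24.2 pos [ 354.  -365.7   75.4] yaw -6.14 shift [-34.1   0.7 -80.7] turn -0.001 F [ 0.1 -0.5 -1.8] gap 0.273 grip 32.8 q6 -2.5
cake [ 524.6 -379.7   18. ] (29.708173751831055, 30.922916412353516) z 24.40542525148016 vs plate (523.7,-380.5)
cake slope deg x,y [-4.4  0.5]
```

View pics/sb9.png

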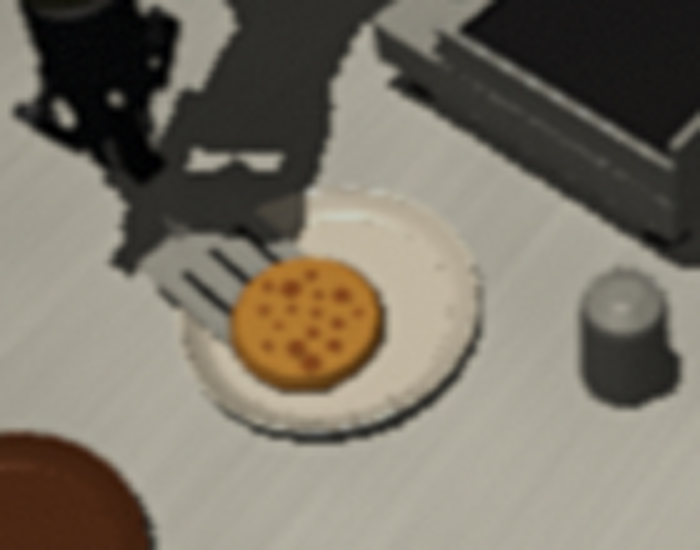

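The cake stays centred while the blade slides out, so I'll withdraw fully.

step_arm([
  [0.004, 0, 0, 0],
  [0.006, 0, 0, 0],
  [0.006, 0, 0, 0],
  [0.006, 0, 0, 0],
  [0.006, 0, 0, 0],
  [0.006, 0, 0, 0],
  [0.006, 0, 0, 0],
  [0.006, 0, 0, 0],
  [0.006, 0, 0, 0],
  [0, 0, 0, 0],
])

```text
time: 25.55
tool_pos: [301.9, -359.9, 75.3]
tcp_rot: [[-0.994, 0.107, -0.001], [0.107, 0.994, 0.001], [0.001, 0.001, -1.0]]
wrist_force: [-0.4, 0.6, 2.7]
finger_gap: 0.281
grip_force: 33.1
```

```bash
python3 c2.py b10 18
python3 - <<'E'
from h import *
np.set_printoptions(precision=1,suppress=True)
p,d,K,R,t=load('b10');P=cloud(d,K,R,t)
m=(P[...,2]>9)&(P[...,2]<60)&(d>0)&(P[...,0]>390)&(P[...,0]<470)&(abs(P[...,1]+367)<45)
print(P[m][:,0].max(), m.sum())
# plate re-fit
hs=cv2.cvtColor(p,cv2.COLOR_BGR2HSV);m=(hs[...,2]>150)&(hs[...,1]<60);m[:,:283]=0;m[:,356:]=0;m[:180]=0;m[250:]=0
c=blob(m)[0];(x,y),r=cv2.minEnclosingCircle(c);print('plate',ray([(x,y)],18,K,R,t),r)
E
```

```text
t 25.55 pos [ 301.9 -359.9   75.3] yaw -6.15 shift [-86.4   0.6 -80.8] turn -0.001 F [-0.4  0.6  2.7] gap 0.281 grip 33.1 q6 -2.59
cake [ 525.3 -378.8   18. ] (29.336502075195312, 30.468915939331055) z 19.162328744567002 vs plate (523.7,-380.5)
cake slope deg x,y [ 0.8 -0.2]
461.96592207105795 506
plate [[ 528.7 -360.7   18. ]] 49.86241149902344
```

The cake lies flat at the plate centre. Now I'll take the turner back to its tray.

step_arm([
  [0, 0, -0.015, 0],
  [0, 0, -0.035, 0],
  [0, 0, -0.04, 0],
  [0, 0, -0.04, 0],
  [0, 0, -0.025, 0],
  [0, 0, 0, 0],
], grip=0.0225)

```text
time: 26.35
tool_pos: [302.9, -360.5, 231.1]
tcp_rot: [[-0.994, 0.107, 0.001], [0.107, 0.994, -0.002], [-0.001, -0.002, -1.0]]
wrist_force: [0.1, -0.1, -1.8]
finger_gap: 0.275
grip_force: 41.0
```

step_arm([
  [0, 0.022, 0, 0],
  [0, 0.05, 0, 0],
  [0, 0.05, 0, 0],
  [0, 0.05, 0, 0],
  [0, 0.05, 0, 0],
  [0, 0.05, 0, 0],
  [0, 0.05, 0, 0],
  [0, 0.05, 0, 0],
  [0, 0.05, 0, 0],
  [0, 0.05, 0, 0],
])

```text
time: 27.6
tool_pos: [351.3, 111.3, 229.0]
tcp_rot: [[-0.994, 0.106, -0.003], [0.106, 0.994, 0.0], [0.003, -0.0, -1.0]]
wrist_force: [0.8, -1.2, -2.4]
finger_gap: 0.271
grip_force: 41.1
```

step_arm([
  [0, 0.05, 0, 0],
  [0, 0.05, 0, 0],
  [0, 0.05, 0, 0],
  [0, 0.05, 0, 0],
  [0, 0.05, 0, 0],
  [0, 0, 0, -0.051],
  [0, 0, 0, 0],
])

```text
time: 28.48
tool_pos: [378.1, 357.8, 228.7]
tcp_rot: [[-0.998, 0.055, -0.003], [0.055, 0.998, -0.002], [0.003, -0.002, -1.0]]
wrist_force: [0.1, -0.7, -1.5]
finger_gap: 0.274
grip_force: 41.3
```

```bash
python3 c2.py b11 18
python3 - <<'E'
from h import *
rel([380,361,80],-3.2)
np.set_printoptions(precision=1,suppress=True)
from station import arm
s=arm.observe(); T=np.array(s['tool_pos'])
p,d,K,R,t=load('b11');P=cloud(d,K,R,t)
ex=np.array([np.cos(-.056),np.sin(-.056)]);ey=np.array([-ex[1],ex[0]])
G=(P[...,:2]-T[:2]);a=G@ex;b=G@ey
m=(d>0)&(a>80)&(a<175)&(abs(b)<50)&(P[...,2]>100)
f=np.linalg.lstsq(np.c_[a[m],np.ones(m.sum())],P[m][:,2],rcond=None)[0];print('blade tilt',np.degrees(np.arctan(f[0])),'z at tip',f@[155,1],'TCP z',T[2],a[m].max(),m.sum())
E
```

```text
t 28.48 pos [378.1 357.8 228.7] yaw -3.15 shift [ -50.  -724.7   74. ] turn 0.051 F [ 0.1 -0.7 -1.5] gap 0.274 grip 41.3 q6 -0.99
cake [ 525.3 -378.8   18. ] (29.336502075195312, 30.468915939331055) z 19.034232397220364 vs plate (523.7,-380.5)
cake slope deg x,y [0.8 0.1]
t 28.52 pos [378.5 357.4 229.1] yaw -3.23 shift [ -1.7   3.9 149.1] turn -0.001 F [-0.4  0.4 -1.7] gap 0.276 grip 41.3 q6 -0.99
blade tilt -9.45972722684096 z at tip 168.78832502679538 TCP z 229.12516827036455 151.8645096563363 695
```

step_arm([
  [-0.0015, 0.004, 0.02, 0],
  [0, 0, 0.04, 0],
  [0, 0, 0.04, 0],
  [0, 0, 0.035, 0],
  [0, 0, 0.018, 0],
  [0, 0, 0.006, 0],
  [0, 0, 0, 0],
])

```text
time: 29.4
tool_pos: [381.4, 361.3, 71.5]
tcp_rot: [[-0.998, 0.057, -0.0], [0.057, 0.998, -0.0], [0.0, -0.0, -1.0]]
wrist_force: [0.5, 0.5, -1.7]
finger_gap: 0.276
grip_force: 41.3
```

step_arm([
  [0, 0, 0, 0],
  [0, 0, 0, 0],
], grip=0.0237)

```text
time: 29.65
tool_pos: [381.6, 361.7, 72.0]
tcp_rot: [[-0.998, 0.056, 0.001], [0.056, 0.998, 0.001], [-0.001, 0.001, -1.0]]
wrist_force: [-0.1, -0.4, -0.8]
finger_gap: 0.278
grip_force: 15.3
```

step_arm([
  [0, 0, 0.004, 0],
  [0, 0, 0.004, 0],
  [0, 0, 0.004, 0],
  [0, 0, 0.004, 0],
  [0, 0, 0, 0],
])

```text
time: 30.28
tool_pos: [381.4, 361.6, 55.1]
tcp_rot: [[-0.998, 0.056, -0.0], [0.056, 0.998, -0.0], [0.0, -0.0, -1.0]]
wrist_force: [-0.8, -0.5, -0.2]
finger_gap: 0.277
grip_force: 15.1
```

step_arm([
  [0, 0, 0.004, 0],
  [0, 0, 0.004, 0],
  [0, 0, 0.004, 0],
  [0, 0, 0.002, 0],
  [0, 0, 0.001, 0],
  [0, 0, 0, 0],
])

```text
time: 31.02
tool_pos: [381.5, 361.5, 40.3]
tcp_rot: [[-0.998, 0.056, 0.0], [0.056, 0.998, -0.0], [-0.0, -0.0, -1.0]]
wrist_force: [-1.7, -0.6, 0.4]
finger_gap: 0.275
grip_force: 14.9
```

step_arm([
  [0, 0, 0.001, 0],
  [0, 0, 0, 0],
])

```text
time: 31.28
tool_pos: [381.5, 361.6, 39.3]
tcp_rot: [[-0.998, 0.056, 0.0], [0.056, 0.998, 0.0], [-0.0, 0.0, -1.0]]
wrist_force: [-1.1, -0.0, 1.3]
finger_gap: 0.28
grip_force: 15.0
```

step_arm([
  [0, 0, 0.001, 0],
  [0, 0, 0, 0],
])

```text
time: 31.52
tool_pos: [381.4, 361.6, 38.5]
tcp_rot: [[-0.998, 0.056, 0.0], [0.056, 0.998, 0.0], [-0.0, 0.0, -1.0]]
wrist_force: [-2.1, -0.4, 3.6]
finger_gap: 0.28
grip_force: 15.3
```

step_arm([
  [0, 0, 0, 0],
  [0, 0, 0, 0],
  [0, 0, 0, 0],
  [0, 0, -0.01, 0],
  [0, 0, -0.03, 0],
  [0, 0, -0.05, 0],
  [0, 0, -0.05, 0],
  [0, 0, -0.052, 0],
  [0, 0, 0, 0],
], grip=0.06)

```text
time: 32.65
tool_pos: [382.5, 362.3, 234.8]
tcp_rot: [[-0.998, 0.056, 0.008], [0.056, 0.998, 0.004], [-0.007, 0.005, -1.0]]
wrist_force: [-0.3, 0.1, -0.6]
finger_gap: 0.703
grip_force: 0.0
```

step_arm([
  [-0.019, -0.0371, 0, 0],
  [-0.019, -0.0371, 0, 0],
  [-0.019, -0.0371, 0, 0],
  [-0.019, -0.0371, 0, 0],
  [-0.019, -0.0371, 0, 0],
  [-0.019, -0.0371, 0, 0],
  [0, 0, 0, 0],
])

```text
time: 33.52
tool_pos: [483.4, 130.9, 229.6]
tcp_rot: [[-0.998, 0.059, -0.001], [0.059, 0.998, -0.0], [0.001, -0.0, -1.0]]
wrist_force: [-0.4, 0.0, 0.6]
finger_gap: 0.705
grip_force: 0.0
```

Run:
```python
from h import *
rel([482,133,230],-3.2)
p,d,K,R,t=snap('wrist','w3')
from h import *
np.set_printoptions(precision=1,suppress=True)
t1=snap('top','t12'); a=cv2.resize(t1[0][175:275,60:180],(480,400),interpolation=cv2.INTER_CUBIC)
cv2.imwrite('pics/k.png',cv2.hconcat([cv2.resize(p[150:384,80:400],(320,234)).copy() if False else cv2.resize(p,(320,400)),a]))
P=cloud(*t1[1:]);m=(P[...,2]>3)&(P[...,2]<12)
```

```text
t 33.52 pos [483.4 130.9 229.6] yaw -3.4 shift [ 1.5  2.  -0.4] turn -0.004 F [-0.4  0.   0.6] gap 0.705 grip 0.0 q6 -1.48
```

View pics/k.png

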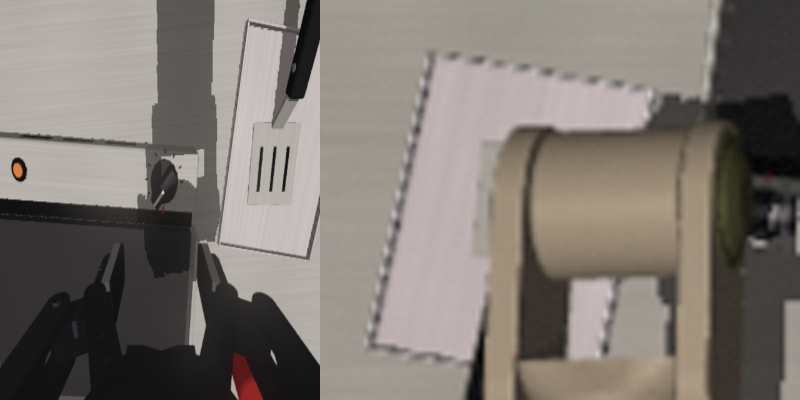

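The wrist view (left half) shows the knob near (259,174) in full-size pixels, with its white pointer toward the lower left and the red mark below it. The turner lies flat in its tray. I'll get the knob position and pointer angle numerically.

Run:
```python
from h import *
np.set_printoptions(precision=1,suppress=True,linewidth=220)
p,d,K,R,t=load('w3');P=cloud(d,K,R,t);g=cv2.cvtColor(p,cv2.COLOR_BGR2GRAY)
v,u=np.mgrid[:384,:512]
N=np.array([481.8,134.6]); r=np.linalg.norm(P[...,:2]-N,axis=-1)
bar=(P[...,2]>100)&(P[...,2]<118)&(r<45)&(d>0); B=P[bar]; c=B[:,:2].mean(0); print('bar',len(B),B.mean(0),np.percentile(B[:,2],[50,90]))
mr=cv2.minAreaRect(B[:,:2].astype(np.float32));print(mr)
w,V=np.linalg.eigh(np.cov((B[:,:2]-c).T));a=V[:,1];print('axis yaw',np.degrees(np.arctan2(a[1],a[0])),np.sqrt(w))
skirt=(P[...,2]>79)&(P[...,2]<118)&(r<45)&(d>0);print('all knob',P[skirt].mean(0),cv2.minEnclosingCircle(P[skirt][:,:2].astype(np.float32)))
wh=bar&(g>120);W=P[wh];print('white',len(W),W[:,:2].mean(0) if len(W) else '')
q=W[:,:2].mean(0)-c if len(W) else 0; print('pointer yaw',np.degrees(np.arctan2(q[1],q[0])))
red=(p[...,2].astype(int)-p[...,1]>50)&(r<60);print('red',P[red][:,:2].mean(0),red.sum())
# turner on tray
bl=(d>0)&(P[...,2]>3.5)&(P[...,1]>300)&(P[...,1]<410)&(P[...,0]>430)&(P[...,0]<570)
```

```text
bar 835 [479.  135.8 111.3] [112.1 113.2]
((480.3005676269531, 135.85617065429688), (15.317913055419922, 43.44993591308594), 40.0078125)
axis yaw 129.76853743938173 [ 4.5 12.5]
all knob [477.4 134.6  99.5] ((489.4661560058594, 141.81922912597656), 32.59663391113281)
white 16 [483.  133.5]
pointer yaw -30.30223255947431
red [503.8 160.3] 28
```

step_arm([
  [0.0032, 0.0046, 0.02, 0],
  [0, 0, 0.02, 0.163],
  [0, 0, 0.02, 0.163],
  [0, 0, 0.02, 0.163],
  [0, 0, 0.01, 0.163],
  [0, 0, 0.01, 0.161],
  [0, 0, 0, 0],
], grip=0.042)

```text
time: 34.5
tool_pos: [479.0, 138.7, 129.8]
tcp_rot: [[-0.648, 0.762, -0.002], [0.762, 0.648, -0.0], [0.001, -0.001, -1.0]]
wrist_force: [0.3, -0.6, -0.1]
finger_gap: 0.493
grip_force: 0.0
```

```bash
python3 -c "
from h import *
rel([480.5,135.7,90],-50)"
```

```text
t 34.5 pos [479.  138.7 129.8] yaw -49.61 shift [-3.3 -0.7 39.8] turn 0.007 F [ 0.3 -0.6 -0.1] gap 0.493 grip 0.0 q6 -0.66
```

step_arm([
  [-0.0033, -0.0007, 0.012, 0.007],
  [0, 0, 0.015, 0],
  [0, 0, 0.009, 0],
  [0, 0, 0.003, 0],
  [0, 0, 0, 0],
])

```text
time: 35.12
tool_pos: [481.6, 134.8, 91.4]
tcp_rot: [[-0.641, 0.768, 0.0], [0.768, 0.641, 0.0], [-0.0, 0.0, -1.0]]
wrist_force: [-0.2, -0.2, -0.0]
finger_gap: 0.49
grip_force: 0.0
```

step_arm([
  [0, 0, 0, 0],
  [0, 0, 0, 0],
  [0, 0, 0, 0],
  [0, 0, 0, 0],
], grip=0.0, newtons=25)

```text
time: 35.62
tool_pos: [482.0, 135.0, 91.8]
tcp_rot: [[-0.64, 0.768, 0.002], [0.768, 0.64, 0.0], [-0.001, 0.002, -1.0]]
wrist_force: [2.1, 3.2, 5.0]
finger_gap: 0.169
grip_force: 29.8
```

step_arm([
  [0, 0, 0, -0.12],
  [0, 0, 0, -0.12],
  [0, 0, 0, -0.12],
  [0, 0, 0, -0.12],
  [0, 0, 0, -0.12],
  [0, 0, 0, -0.08],
  [0, 0, 0, -0.05],
  [0, 0, 0, 0],
])

```text
time: 36.62
tool_pos: [482.6, 135.8, 91.8]
tcp_rot: [[-0.989, 0.145, 0.003], [0.145, 0.989, 0.002], [-0.003, 0.003, -1.0]]
wrist_force: [4.1, 8.5, 2.9]
finger_gap: 0.167
grip_force: 29.5
```

```bash
python3 -c "
from h import *
from station import arm
rel([480.5,135.7,90],-6.1);print(arm.observe()['torque'])"
```

```text
t 36.62 pos [482.6 135.8  91.8] yaw -8.33 shift [ 2.  -0.4  1.8] turn -0.039 F [4.1 8.5 2.9] gap 0.167 grip 29.5 q6 -1.39
[ 1.46459345 -0.66988981  0.03787534]
```

step_arm([
  [0, 0, 0, -0.03],
  [0, 0, 0, -0.02],
  [0, 0, 0, 0],
])

```text
time: 37.0
tool_pos: [482.6, 135.8, 91.8]
tcp_rot: [[-0.995, 0.096, 0.003], [0.096, 0.995, 0.002], [-0.003, 0.003, -1.0]]
wrist_force: [4.2, 9.4, 3.0]
finger_gap: 0.17
grip_force: 29.8
```

```bash
python3 -c "
from h import *
from station import arm
rel([480.5,135.7,90],-6.1);print(arm.observe()['torque'])"
```

```text
t 37.0 pos [482.6 135.8  91.8] yaw -5.54 shift [ 2.  -0.3  1.8] turn 0.01 F [4.2 9.4 3. ] gap 0.17 grip 29.8 q6 -1.44
[ 1.48355275 -0.67396164 -0.38889473]
```

The torque jump shows the knob is at its stop. I'll release and verify everything.

step_arm([
  [0, 0, 0, 0.01],
  [0, 0, 0, 0],
  [0, 0, 0, 0],
], grip=0.042)

```text
time: 37.38
tool_pos: [481.2, 134.5, 91.1]
tcp_rot: [[-0.994, 0.106, -0.001], [0.106, 0.994, -0.0], [0.001, -0.0, -1.0]]
wrist_force: [0.1, 0.6, 1.4]
finger_gap: 0.492
grip_force: 0.0
```

step_arm([
  [0, 0, -0.015, 0],
  [0, 0, -0.03, 0],
  [0, 0, -0.04, 0],
  [0, 0, -0.04, 0],
  [0.02, 0, -0.02, 0],
  [0.03, 0, 0, 0],
  [0, 0, 0, 0],
])

```text
time: 38.25
tool_pos: [430.4, 140.1, 236.7]
tcp_rot: [[-0.994, 0.105, -0.0], [0.105, 0.994, -0.0], [0.0, -0.0, -1.0]]
wrist_force: [0.2, -0.5, 0.4]
finger_gap: 0.492
grip_force: 0.0
```

```bash
python3 c2.py b13 18
python3 - <<'E'
from h import *
np.set_printoptions(precision=1,suppress=True)
p,d,K,R,t=snap('wrist','w4');P=cloud(d,K,R,t)
r=np.linalg.norm(P[...,:2]-[481,135.5],axis=-1)
B=P[(P[...,2]>105)&(P[...,2]<118)&(r<40)&(d>0)]
mr=cv2.minAreaRect(B[:,:2].astype(np.float32));print('bar',mr)
w,V=np.linalg.eigh(np.cov(B[:,:2].T));a=V[:,1];print('bar yaw (griddle -6.1)',np.degrees(np.arctan(a[1]/a[0])))
s=snap('scene','s_end')[0];tp=load('b13')[0]
o=np.hstack([cv2.resize(p,(400,300)),cv2.resize(s[80:272,100:356],(400,300))]);cv2.imwrite('pics/end.png',np.vstack([o,cv2.resize(tp[130:280,60:460],(800,300))]))
E
```

```text
t 38.25 pos [430.4 140.1 236.7] yaw -6.03 shift [ -11.3 -510.5   80.8] turn 0.001 F [ 0.2 -0.5  0.4] gap 0.492 grip 0.0 q6 -1.41
cake [ 525.3 -378.8   18. ] (29.336502075195312, 30.468915939331055) z 19.157929546294305 vs plate (523.7,-380.5)
cake slope deg x,y [ 1.5 -0. ]
bar ((480.0436706542969, 135.72235107421875), (14.062694549560547, 43.39111328125), 84.2808609008789)
bar yaw (griddle -6.1) -6.1033482236082355
```

View pics/end.png

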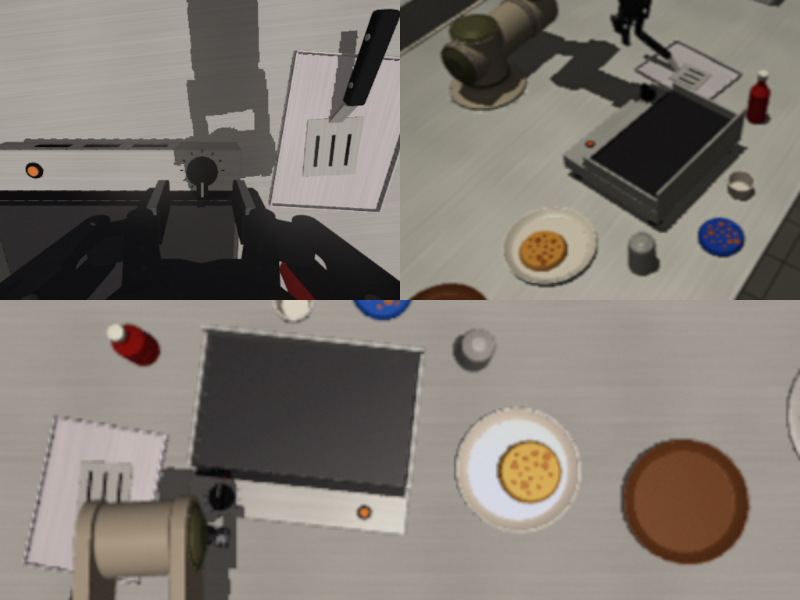

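The turner lies flat in its tray and the knob points at the red mark. The bottom panel shows the cake (530,472) off the plate's centre (518,469), so the plate has shifted a little. I'll measure that offset precisely.

Run:
```python
from h import *
np.set_printoptions(precision=1,suppress=True)
for n in ('top0','b1','b3','b5','b7','b9','b10','b11','b13'):
    p,d,K,R,t=load(n);h=cv2.cvtColor(p,cv2.COLOR_BGR2HSV)
    v,u=np.mgrid[:384,:512]; near=np.hypot(u-321,v-214)<50
    # bluish-white floor + cake = inner floor region; whole plate from brightness+cake
    fl=(h[...,2]>195)&near; ck=(h[...,1]>110)&(h[...,0]<30)&(h[...,2]>70)&near
    c=blob(fl|ck)[0]; hull=cv2.convexHull(c); e=cv2.fitEllipse(hull)
    cc=cv2.fitEllipse(blob(ck)[0]) if ck.sum()>50 else None
    F=ray([e[0]],5,K,R,t)[0]; print(n,'floor',F[:2],np.array(e[1]), end=' ')
    if cc: C=ray([cc[0]],18,K,R,t)[0]; print('cake',C[:2],'off',np.hypot(*(C-F)[:2]))
    else: print()
# final: rim outline from depth
for n in ('top0','b13'):
    p,d,K,R,t=load(n);P=cloud(cv2.medianBlur(d,3),K,R,t)
    b=cv2.GaussianBlur(p,(3,3),0).astype(int); diff=b[...,2]-b[...,0]
    v,u=np.mgrid[:384,:512]; near=np.hypot(u-320,v-214)<44
    g=cv2.cvtColor(p,cv2.COLOR_BGR2GRAY); print(n,[ (int(g[216,x]),int(diff[216,x])) for x in range(278,300,2)])
```

```text
top0 floor [ 531.4 -358.8] [49.9 51.1] 
b1 floor [ 535.7 -360.7] [53.5 60.2] cake [ 528.7 -397.4] off 37.34810101123297
b3 floor [ 538.3 -356. ] [53.3 56.7] cake [ 524.  -382.7] off 30.222237794821556
b5 floor [ 542.9 -355.4] [50.2 56.5] cake [ 538.2 -381.6] off 26.64331394129571
b7 floor [ 545.3 -356.4] [48.9 57.3] cake [ 528.6 -380.2] off 29.046198619664956
b9 floor [ 540.8 -354.7] [52.4 56. ] cake [ 524.6 -379.7] off 29.714727210404394
b10 floor [ 536.2 -355.6] [53.7 56.2] cake [ 525.3 -378.8] off 25.608093829708462
b11 floor [ 532.5 -358. ] [51.4 53.4] cake [ 525.3 -378.8] off 22.000541643309585
b13 floor [ 533.1 -357.6] [51.5 54. ] cake [ 525.3 -378.8] off 22.52912066293507
top0 [(145, 14), (145, 14), (146, 14), (147, 14), (147, 13), (164, 17), (168, 28), (181, 28), (206, -3), (208, -15), (208, -15)]
b13 [(152, 14), (152, 14), (152, 14), (152, 14), (151, 13), (170, 17), (177, 28), (188, 30), (213, 1), (217, -12), (216, -12)]
```

Run:
```python
from h import *
np.set_printoptions(precision=1,suppress=True)
v,u=np.mgrid[:384,:512]
for n in ('top0','b13'):
    p,d,K,R,t=load(n); b=p.astype(int); diff=b[...,2]-b[...,0]; near=np.hypot(u-320,v-214)<50
    m=((diff>21)|(diff<5))&near
    m=cv2.morphologyEx(m.astype(np.uint8),cv2.MORPH_CLOSE,np.ones((3,3)))
    c=blob(m>0)[0];e=cv2.fitEllipse(c);C=ray([e[0]],18,K,R,t)[0]
    X=ray(c.reshape(-1,2),18,K,R,t)[:,:2];A=np.c_[2*X,np.ones(len(X))]
    for _ in range(4):
        s=np.linalg.lstsq(A,(X**2).sum(1),rcond=None)[0];r=np.sqrt(s[2]+s[:2]@s[:2]);res=np.hypot(*(X-s[:2]).T)-r;k=abs(res)<2.5*res.std();X=X[k];A=A[k]
    print(n,'ellipse',C[:2],e[1],'circle',s[:2],r,res.std())
    if n=='b13':
        ck=(diff>70)&near;c=blob(ck)[0]
        for z in (15,20):
            X=ray(c.reshape(-1,2),z,K,R,t)[:,:2];q,rr=cv2.minEnclosingCircle(X.astype(np.float32));print('cake',z,X.mean(0),q,rr)
```

```text
top0 ellipse [ 529.2 -359.1] (59.442745208740234, 60.84696960449219) circle [ 529.8 -359.1] 103.26833203886412 1.4635808637873353
b13 ellipse [ 528.4 -359.4] (59.65212631225586, 60.93547058105469) circle [ 529.1 -359.4] 103.55365182852726 1.4441562874011087
cake 15 [ 525.  -380.6] (525.0222778320312, -380.2959899902344) 52.59978485107422
cake 20 [ 524.8 -379.7] (524.813720703125, -379.42266845703125) 52.41212463378906
```

The plate hasn't moved. My first estimate of its centre was biased by a clipped mask: the true centre is (529,-359), which puts the cake 21 mm off, inside the 30 mm limit and fully on the floor. Handing in.

```bash
python3 -c "
from station import arm
print(arm.hand_in())"
```

```text
the job is handed in; nothing more can be done
None
```

I handed the job in at about 38 s of the 72 s allowed, and no verdict came back: the corn cake lies flat, toasted side up, about 21 mm off the plate's centre (30 mm allowed), the turner is flat on its tray, the knob is at zero, and the sauce bottle, salt shaker and ramekin were left alone.

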